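# Check the dial scale with its largest weight

## Task

The scale has to be checked. Swing the hold-down bar of the weight tray fully aside, pluck the tallest of the three brass weights out of its pocket, and stand it upright in the middle of the scale's pan, setting it down gently so that the pan is never pushed down to its stop. Leave the two other weights in their pockets and everything else on the table where it is, with the bar left open.

Things in the scene. Friction and masses are not known exactly. Their poses are not given: they have to be found in the camera images.
- tray: fixed dark wooden weight tray, 260 x 80 x 28 mm. Origin: centre of its underside on the table; x along its length towards the bar's pivot, z up. Three round pockets, 44 mm diameter, floors 8 mm above the table, at x = -75, -15 and +45 mm; which weight stands in which varies. A steel rest for the bar, 30 mm wide, 12 mm thick, 82 mm high, stands at x = -121 mm
- bar_pivot (a point): point on the vertical pivot axis of the steel hold-down bar, on top of its hub, 97 mm above the table, at tray x = +112 mm, y = 0. The bar is 236 mm long, 14 mm wide, 10 mm thick, its underside 84 mm above the table, 4 mm over the tall weight; hub 26 mm, post below it 18 mm diameter
- bar (a joint): angle (rad) of the hold-down bar about its pivot: 0 = along the tray over all three weights (pointing to the tray's -x), 1.62 = fully open at its stop, pointing to the tray's +y. Grows as the bar swings clockwise seen from above (free end towards the tray's +y); it starts at 0 to 0.3 and stays where it is left; about 1 N at the pin moves it
- bar_pin (a point): top centre of the black upright push pin on the bar, 16 mm diameter, standing 45 mm above the bar (94 to 139 mm above the table), 150 mm from the pivot axis; it can be pushed sideways
- weight_tall: tallest brass weight (0.5 kg): a body of 40 mm diameter and 36 mm height, a neck of 15 mm diameter up to 54 mm, and a knob of 25 mm diameter from 54 to 72 mm, to be gripped. Origin: centre of its underside; z up along its axis. In its pocket the underside is 8 mm and the knob's top 80 mm above the table
- weight_mid: middle brass weight (0.29 kg), same 40 mm body diameter, 48 mm high in all, knob 20 mm diameter from 34 to 48 mm; origin: centre of its underside. Stays in its pocket
- weight_short: shortest brass weight (0.16 kg), same 40 mm body diameter, 32 mm high in all, knob 16 mm diameter from 20 to 32 mm; origin: centre of its underside. Stays in its pocket
- scale: fixed green mechanical dial scale, base plate 170 x 170 mm, housing 130 x 150 mm and 112 mm high with a dial on its +x face that stands out to x = +76 mm. Origin: centre of its underside on the table, z up; the pan is centred over it
- pan_center (a point): centre of the top face of the scale's flat round steel pan (170 mm diameter, 6 mm thick), 148 mm above the table when empty; moves down with the pan
- pan (a joint): how far the pan is pushed down (m): 0 = empty, about 0.013 with the tall weight on it, 0.027 = at its lower stop. A damped spring of 350 N/m
- bottle_a: white bottle with red cap, 68 mm diameter, 190 mm high, bystander; origin: centre of its underside
- bottle_b: a second such bottle, bystander; origin: centre of its underside
- film_roll: white upright roll, 90 mm diameter, 220 mm high, bystander; origin: centre of its underside
- bowl: black bowl, 170 mm diameter, 70 mm high, bystander; origin: centre of its underside
- scraper: bench scraper lying flat, steel blade with wooden handle, 95 x 120 mm, 22 mm high, between tray and scale, bystander; origin: about its middle, at its underside
- tin: steel tin, 72 mm diameter, 75 mm high, bystander; origin: centre of its underside
Things that resemble listed ones, but are neither listed nor needed, are in the scene too. Leave any blue look-alike of the scale alone.

How it is judged (in metres and radians):
On the way, in this order (a step that is already met when the one before it is completed fails the run):
1. the hold-down bar is swung open (joint bar above 1.4 rad) with the tall weight still in its pocket (value of joint bar above 1.4 rad and distance of weight_tall from where it was at the start of the episode below 0.015 m), for 0.2 s.
2. the tall weight is out of its pocket: its underside more than 45 mm above the table (height (world z) of weight_tall above 0.045 m), for 0.2 s.
At the end, for the whole second after the job is handed in: The tall weight stands upright (within 0.1 rad) and at rest on the pan, its centre within 30 mm of the pan's centre, the pan sunk more than 8 mm under it; the bar is still open beyond 1.4 rad; the two other weights are in their pockets (horizontal distance between weight_tall and pan_center below 0.03 m and z of weight_tall in the frame of pan_center between -0.005 and 0.005 m and angle between weight_tall's own z axis and vertical below 0.1 rad and linear speed of weight_tall below 0.03 m/s and value of joint pan above 0.008 m and value of joint bar above 1.4 rad and distance of each of weight_mid, weight_short from where it was at the start of the episode below 0.015 m); the robot touches nothing.
It fails at once if the pan is pushed down to its stop (beyond 25 mm) (value of joint pan above 0.025 m).
It fails at once if one of the two other weights is taken out of or knocked in its pocket (moved over 15 mm) (distance of any of weight_mid, weight_short from where it was at the start of the episode above 0.015 m).
It fails at once if a bystander is moved more than 30 mm or tipped (distance of any of bottle_a, bottle_b, film_roll, bowl, scraper, tin from where it was at the start of the episode above 0.03 m or angle between any of bottle_a, bottle_b, film_roll, bowl, scraper, tin's own z axis and vertical above 0.3 rad).
It also fails if it takes over 58 s, if anything falls off the work surface, if the arm or the gripper's body presses on something with over 40 N, if the wrist force passes 120 N, or if a joint passes its speed limit or range.

## Robot

A 7-joint arm with a two-finger parallel gripper is mounted at the origin on the work surface. World frame = base frame: x ahead of the robot, y to its left, z up, the work surface at z = 0. Lengths are in mm, angles in rad, forces in N, time in s.
With the tool pointing down it reaches from about 400 to 850 mm from the base axis. Payload 10.4 kg.
Tool frame: the origin (TCP) lies at the very end of the fingers, on their centre line; the grasp point (between the pads) lies 19 mm behind it; z points along the fingers, y is the direction in which the jaws open and shut (so a half turn about z gives the same grasp; the last joint's range is limited). The gripper opens to 85 mm and grips with 20 to 120 N. Pads are 22 mm wide; open, the fingers measure 114 mm over their backs; the gripper's body (76 mm by 85 mm) begins 54 mm behind the grasp point. The pads swing forward as they close: fully open they stand 13 mm farther back than shut.
Start: joints at [-1.193, 0.332, -0.065, 1.46, 0.022, 1.35, -0.088], TCP at [243.836, 575.495, 231.338] pointing down, gripper open.
Joint ranges: [-2.6, 2.6], [-0.5, 2.12], [-1.47, 1.34], [0.16, 2.42], [-1.27, 4.41], [0.06, 2.06], [-2.6, 2.6]. Speed limits (rad/s): [2.22, 2.22, 2.79, 2.79, 3.14, 3.14, 3.14].

## Interface

Orientations are given as a unit quaternion [x, y, z, w].
In Python, from plant import env, read_camera, get_calibration gives the robot as it stands. The module is installed in compiled form; this text tells all that it offers.
- The arm moves only by the tool jog_arm, never from a script. Its argument "rows" is a list of rows, each a list of 5 numbers: the shift along the world's x, y, z in units of 0.3 m (1.0 is 0.3 m), then the turn about the world's z in units of 90 degrees (1.0 is 90 degrees), then the opening, from 0 (shut) to 1 (fully open). In form: [[tx, ty, tz, twist, jaw], ...]. A call has exactly 10 rows; each row is the pose to reach, as a shift and turn from the pose measured when the call began; what a row does not reach only later rows make up. A row lasts 1/10 s, in which the tool goes at most 50 mm and 8.59 degrees, less where a joint would pass 70% of its speed; a pose out of reach is approached as far as the arm can. A call with a number of a shift or a turn outside -1 to 1 is refused whole. A call with a gripper value outside its range is refused whole. The fingers move at their own pace and stop on an object; "newtons" is the grip in N (left out, the last holds). Time passes only in rows, so rows that repeat a pose let the fingers close, or fill a call up. It gives the time, the measured TCP pose, the force and the opening at its end, in the units of the state.
- env.read_state(): the state, without advancing time (a new reading comes with each control period).
- read_camera(name): name is "scene" or "top"; returns (picture, depth): 384x512x3 uint8, red, green, blue; 384x512 float32, mm along the optical axis (not along the pixel's ray), 0 where there is no reading.
- get_calibration(name): a dict with "fx", "fy", "cx", "cy" (pixels), "world_to_cam" (4x4, takes a point from world to camera coordinates). Camera axes: x right, y up, looking along -z (the intrinsics and any distortion apply to the point x, -y, -z); pixel columns grow to the right and rows downward; lengths in mm; the calibration is good to about 2 mm. A picture is of the moment at which its call begins. get_calibration takes no time and is no camera call.
- env.finish_job(): hands the job in, once; it reports no verdict.
The state is a dict: "t": time; "joint_positions": joint angles; "joint_velocities": joint speeds; "joint_torque": joint torques, N m; "tool_pos": TCP position; "tool_rot": TCP orientation; "contact_force": force on the tool from outside, world axes, zero at the start; "wrist_torque": the same for the moment, N m; "gripper_width": finger opening in mm.
Only numpy, scipy, OpenCV 4.12 (cv2) and the standard library are available. Lean on these libraries where they do the work, as an engineer would, in place of code of your own. Each camera call takes 0.05 s, during which the arm holds its last target. There are 200 camera calls.

## Working session

There is one attempt and no reset: what is moved stays moved. The work goes in short steps, Python scripts to look and compute and a tool call to move; the robot and the scene stay as the last step left them, time stands still between calls to the robot, and variables do not carry over. Pictures are saved under pics/ and viewed, about 8 in all and at most 12, crops included, and the job is handed in when it is done.

Besides the shell and the picture viewer there is one more tool, called as name([rows], argument=value, ...), one row to a line, values as JSON. jog_arm: Moves the arm, as the interface text tells. Its arguments: {"type":"object","properties":{"rows":{"type":"array"},"newtons":{"type":"number"}},"required":["rows"]}

```bash
mkdir -p pics; cat > h.py <<'E'
import numpy as np, cv2
from plant import env, read_camera, get_calibration
def shot(n,tag):
    p,d=read_camera(n); np.savez(f'pics/{tag}.npz',p=p,d=d)
    cv2.imwrite(f'pics/{tag}.png',p[:,:,::-1]); return p,d
def cloud(n,d):
    c=get_calibration(n); v,u=np.mgrid[:d.shape[0],:d.shape[1]]
    P=np.stack([(u-c['cx'])/c['fx']*d,-(v-c['cy'])/c['fy']*d,-d,np.ones_like(d)],-1)
    W=P@np.linalg.inv(c['world_to_cam']).T
    W=W[...,:3]; W[d<=0]=np.nan; return W
E
python3 - <<'E'
from h import *
for n in('top','scene'):
    p,d=shot(n,n+'0'); c=get_calibration(n); print({k:c[k] for k in c})
print(env.read_state())
E
```

```text
{'fx': 368.9738761651269, 'fy': 368.9738761651269, 'cx': 266.7640282939338, 'cy': 185.76700538492994, 'world_to_cam': array([[ 1.88449371e-02, -9.99820294e-01, -2.06085562e-03,
         7.41965312e+00],
       [ 9.83501412e-01,  1.81663617e-02,  1.79985989e-01,
        -4.77713459e+02],
       [-1.79916206e-01, -5.41867904e-03,  9.83667015e-01,
        -1.31280718e+03],
       [ 0.00000000e+00,  0.00000000e+00,  0.00000000e+00,
         1.00000000e+00]])}
{'fx': 451.7114728049785, 'fy': 451.7114728049785, 'cx': 253.28597621726198, 'cy': 185.99005725669105, 'world_to_cam': array([[ 8.20493491e-01,  5.71532549e-01, -1.18733475e-02,
        -4.00288441e+02],
       [-3.79296101e-01,  5.59823099e-01,  7.36703852e-01,
         8.63880104e+01],
       [ 4.27697205e-01, -5.99957201e-01,  6.76111276e-01,
        -1.61073860e+03],
       [ 0.00000000e+00,  0.00000000e+00,  0.00000000e+00,
         1.00000000e+00]])}
{'t': 0.1, 'joint_positions': array([-1.19259997,  0.33281347, -0.06472265,  1.46087075,  0.02159673,
        1.34985272, -0.08848965]), 'joint_velocities': array([-0.0001146 , -0.0023933 , -0.00025675, -0.00393718,  0.00040582,
        0.00105327,  0.00042404]), 'joint_torque': array([ 1.22346635e-03, -6.26749778e+01,  4.89660201e-02, -3.92426276e+01,
        1.63988915e-02,  6.95031820e-03, -2.41383412e-05]), 'tool_pos': array([243.70565094, 575.17293842, 230.58613095]), 'tool_rot': array([ 1.99034757e-01,  9.79992232e-01, -6.15993095e-04, -1.02508829e-04]), 'contact_force': array([ 1.2029837 , -0.55231875,  0.44630413]), 'wrist_torque': array([-0.02343162,  0.00227605,  0.01559813]), 'gripper_width': 85.28598687669592}
```

View pics/top0.png

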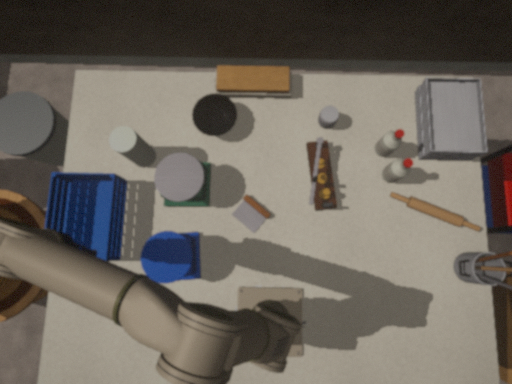

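View pics/scene0.png

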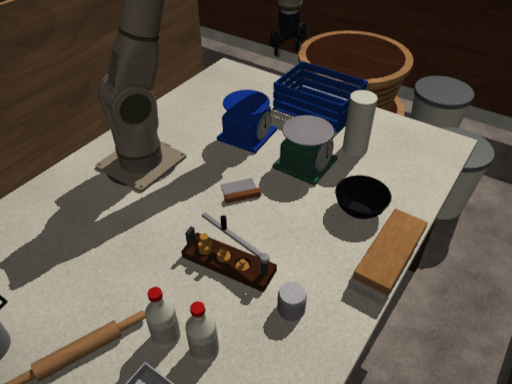

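The top view shows the green scale (pan at 180,178), the blue look-alike (170,257), and the tray at (322,175) with the bar over it. The tray's pivot end is probably at the upper end (320,145). Next I'll enlarge the tray in both views and measure.

```bash
python3 - <<'E'
from h import *
a=np.load('pics/top0.npz'); b=np.load('pics/scene0.npz')
A=cv2.resize(a['p'][130:220,285:360],None,fx=5.3,fy=5.3,interpolation=cv2.INTER_CUBIC)
B=cv2.resize(b['p'][200:295,175:285],None,fx=3.6,fy=5.02,interpolation=cv2.INTER_CUBIC)
h=min(A.shape[0],B.shape[0]); cv2.imwrite('pics/crop.png',np.hstack([A[:h],B[:h]])[:,:,::-1])
W=cloud('top',a['d']); S=cloud('scene',b['d'])
hsv=lambda p:cv2.cvtColor(p,cv2.COLOR_RGB2HSV)
# pan: z 140-156 around green scale
for n,Wc in(('top',W),('scene',S)):
    m=(abs(Wc[...,2]-148)<10)
    nl,l,st,ce=cv2.connectedComponentsWithStats(m.astype(np.uint8))
    for i in range(1,nl):
        if st[i,4]>300:
            q=Wc[l==i]; print(n,ce[i],st[i],q.mean(0),(q.min(0)+q.max(0))/2,q.max(0)-q.min(0))
# tray region points by height
reg=np.zeros(a['d'].shape,bool); reg[130:220,300:345]=1
for lo,hi in((20,36),(70,79),(80,90),(90,105),(115,150)):
    q=W[reg&(W[...,2]>lo)&(W[...,2]<hi)]; print(lo,hi,len(q),q.mean(0) if len(q) else'', q.min(0) if len(q) else '',q.max(0) if len(q) else '')
q=W[reg&(W[...,2]>18)&(W[...,2]<36)][:,:2].astype(np.float32); print(cv2.minAreaRect(q))
reg=np.zeros(b['d'].shape,bool); reg[205:290,178:280]=1
for lo,hi in((22,32),(78,84),(90,105),(110,150)):
    mm=reg&(S[...,2]>lo)&(S[...,2]<hi)
    nl,l,st,ce=cv2.connectedComponentsWithStats(mm.astype(np.uint8))
    for i in range(1,nl):
        if st[i,4]>8: print('S',lo,ce[i].round(),st[i,4],np.mean(S[l==i],0).round(1))
E
```

```text
top [178.38845144 176.35485564] [ 154  152   50   49 1905] [485.34998712 316.8926066  149.31594633] [487.04007888 317.36620004 149.10705671] [167.59974648 169.02482336  17.35087321]
top [165.79362101 256.48827392] [ 140  231   52   52 2132] [217.1737203  341.47874104 149.43918528] [217.93083135 341.8660016  148.56533566] [164.60435771 168.20972824  17.45178847]
scene [56.1127451  61.63398693] [  0  31 119  60 612] [-609.56441285  164.1857058   147.96843352] [-609.60016948  198.34916073  147.97909203] [ 28.20696393 603.00448885  19.95332595]
scene [246.09164969 101.98167006] [223  89  47  27 982] [222.51277171 338.94802864 148.89510153] [219.93343953 342.11470483 147.96852998] [172.15280483 171.19255841  13.89139033]
scene [307.94028662 129.81687898] [ 283  115   51   31 1256] [490.61794692 314.18077501 148.65717553] [487.45810067 317.88935586 147.78739016] [169.7626042  177.38722281  15.32871115]
20 36 1024 [ 529.92039102 -187.12637883   28.92823192] [ 396.55824204 -240.40536196   20.11251301] [ 661.13050813 -128.99428699   35.85169396]
70 79 11 [ 434.96785136 -199.37035775   77.47557035] [ 402.33220308 -216.81118515   74.20277676] [ 466.87527018 -188.57994036   78.96479853]
80 90 68 [ 445.64350245 -189.53563188   83.6996503 ] [ 404.80941264 -215.65955638   80.02270398] [ 637.88722712 -137.1537605    89.98764681]
90 105 257 [ 538.42063764 -156.07493022   95.38507958] [ 409.12694732 -184.46240485   90.18846081] [ 650.52173324 -132.73349114  103.47431347]
115 150 22 [ 490.68000554 -148.79478628  136.77422044] [ 485.69166234 -156.06145108  124.54149095] [ 497.57968144 -141.91575013  144.21181432]
((529.3678588867188, -185.93231201171875), (259.9414978027344, 82.34207916259766), 7.492769718170166)
S 22 [231. 260.] 1645 [ 544.2 -188.3   28.1]
S 78 [190. 230.] 33 [ 412.3 -200.1   81.6]
S 78 [204. 236.] 48 [ 458.2 -195.2   80.4]
S 90 [238. 238.] 415 [ 546.5 -157.5   94.9]
S 110 [223. 220.] 60 [ 496.5 -151.1  129. ]
```

View pics/crop.png

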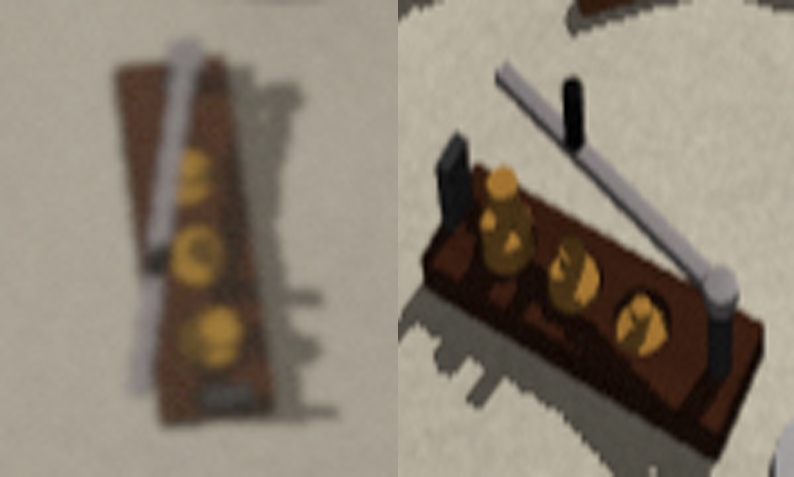

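The tall weight, with the large knob, stands in the pocket nearest the robot next to the rest. In the left crop that is at (212,335), and in the scene view at (204,236). It measures (457,-195) at z≈80, against a tray-model prediction of (455,-196). The tray centre is (529,-186) with a yaw of 7.5° and the pivot at (640,-171). The pin is at about (493,-150), so q≈0.28. The green pan is at (487,317). The jaws will straddle the pin, so first I move over there.

jog_arm([
  [0.05,-0.1,0.15,0.02,0.5],
  [0.12,-0.2,0.25,0.04,0.5],
  [0.2,-0.3,0.33,0.08,0.5],
  [0.28,-0.4,0.33,0.1,0.5],
  [0.35,-0.5,0.33,0.12,0.5],
  [0.43,-0.6,0.33,0.14,0.5],
  [0.5,-0.7,0.33,0.16,0.5],
  [0.57,-0.8,0.33,0.16,0.5],
  [0.65,-0.9,0.33,0.16,0.5],
  [0.65,-0.92,0.33,0.16,0.5],
])

```text
t: 1.1
tool_pos: [441.8, 294.5, 329.4]
tool_rot: [0.078, 0.997, -0.001, 0.0]
contact_force: [0.5, 0.9, 0.8]
gripper_width: 42.6
```

jog_arm([
  [0.02,-0.15,0,0,0.5],
  [0.04,-0.3,0,0,0.5],
  [0.06,-0.45,0,0,0.5],
  [0.08,-0.6,0,0,0.5],
  [0.1,-0.75,-0.05,0,0.5],
  [0.12,-0.9,-0.1,0,0.5],
  [0.14,-1.0,-0.15,0,0.5],
  [0.15,-1.0,-0.15,0,0.5],
  [0.15,-1.0,-0.15,0,0.5],
  [0.15,-1.0,-0.15,0,0.5],
])

```text
t: 2.1
tool_pos: [486.9, -4.0, 284.6]
tool_rot: [0.077, 0.997, -0.001, 0.0]
contact_force: [-0.2, 0.7, -0.5]
gripper_width: 42.5
```

jog_arm([
  [0.0,-0.15,0,0,0.5],
  [0.0,-0.3,0,0,0.5],
  [0.01,-0.45,0,0,0.5],
  [0.01,-0.51,-0.05,0,0.5],
  [0.01,-0.51,-0.15,0,0.5],
  [0.01,-0.51,-0.25,0,0.5],
  [0.01,-0.51,-0.33,0,0.5],
  [0.01,-0.51,-0.33,0,0.5],
  [0.01,-0.51,-0.33,0,0.5],
  [0.01,-0.51,-0.33,0,0.5],
])

```text
t: 3.1
tool_pos: [490.9, -156.6, 187.2]
tool_rot: [0.077, 0.997, -0.001, 0.002]
contact_force: [0.4, -0.4, 0.0]
gripper_width: 42.4
```

```bash
python3 - <<'E'
from h import *
p,d=shot('scene','s1'); S=cloud('scene',d)
print(env.read_state()['tool_pos'],env.read_state()['joint_positions'])
cv2.imwrite('pics/s1c.png',cv2.resize(p[130:300,140:310],None,fx=3.5,fy=3.5,interpolation=cv2.INTER_CUBIC)[:,:,::-1])
E
```

```text
[ 490.88412421 -156.79182388  187.19166612] [-0.3342921   0.11784062  0.59914306  1.83924262 -0.06917475  1.2019592
  1.70301754]
```

View pics/s1c.png

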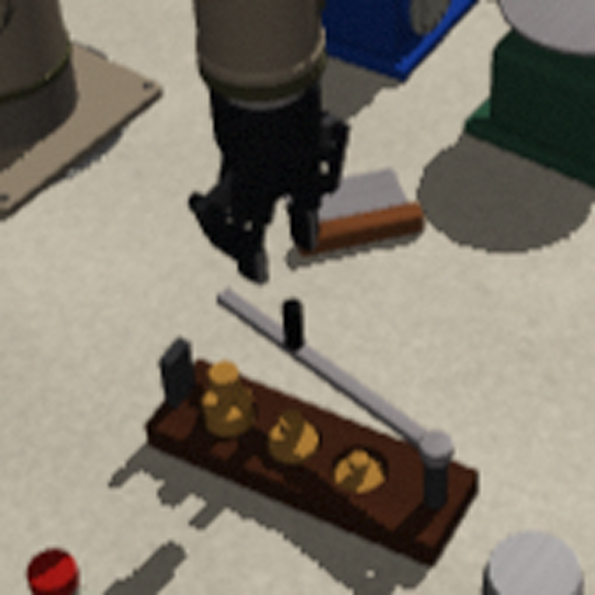

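```bash
python3 - <<'E'
from h import *
def ray(n,u,v,z):
    c=get_calibration(n);M=np.linalg.inv(c['world_to_cam']);o=M[:3,3]
    r=M[:3,:3]@[(u-c['cx'])/c['fx'],-(v-c['cy'])/c['fy'],-1];return (o+r*(z-o[2])/r[2]).round(1)
print('pin top',ray('scene',140+292/3.5,130+302/3.5,139),'hub',ray('scene',140+436/3.5,130+441/3.5,97),'knob',ray('scene',140+224/3.5,130+371/3.5,80))
print('tcp check', ray('top',285+157/5.3,130+258/5.3,139),ray('top',285+186/5.3,130+45/5.3,97))
E
```

```text
pin top [ 494.8 -147.7  139. ] hub [ 643.1 -169.7   97. ] knob [ 459.1 -194.5   80. ]
tcp check [ 487.7 -147.5  139. ] [ 644.8 -173.2   97. ]
```

jog_arm([
  [0.007,0.027,0,0,0.5],
  [0.007,0.027,-0.03,0,0.5],
  [0.007,0.027,-0.08,0,0.5],
  [0.007,0.027,-0.13,0,0.5],
  [0.007,0.027,-0.18,0,0.5],
  [0.007,0.027,-0.22,0,0.5],
  [0.007,0.027,-0.25,0,0.5],
  [0.007,0.027,-0.257,0,0.5],
  [0.007,0.027,-0.257,0,0.5],
  [0.007,0.027,-0.257,0,0.5],
])

```text
t: 4.15
tool_pos: [493.3, -148.8, 110.6]
tool_rot: [0.077, 0.997, -0.001, 0.002]
contact_force: [0.4, -0.6, 0.3]
gripper_width: 42.7
```

jog_arm([
  [0.007,0.034,0,-0.044,0.5],
  [0.016,0.068,0,-0.089,0.5],
  [0.027,0.101,0,-0.133,0.5],
  [0.041,0.133,0,-0.178,0.5],
  [0.057,0.164,0,-0.222,0.5],
  [0.075,0.194,0,-0.267,0.5],
  [0.095,0.223,0,-0.311,0.5],
  [0.117,0.25,0,-0.356,0.5],
  [0.14,0.275,0,-0.4,0.5],
  [0.166,0.299,0,-0.444,0.5],
])

```text
t: 5.15
tool_pos: [543.5, -58.8, 111.2]
tool_rot: [0.414, 0.91, -0.002, 0.002]
contact_force: [-1.5, -0.8, 1.7]
gripper_width: 42.9
```

jog_arm([
  [0.027,0.022,0,-0.044,0.5],
  [0.056,0.042,0,-0.089,0.5],
  [0.086,0.06,0,-0.133,0.5],
  [0.117,0.076,0,-0.178,0.5],
  [0.149,0.089,0,-0.222,0.5],
  [0.182,0.101,0,-0.267,0.5],
  [0.216,0.11,0,-0.311,0.5],
  [0.25,0.117,0,-0.356,0.5],
  [0.284,0.121,0,-0.4,0.5],
  [0.315,0.123,0,-0.43,0.5],
])

```text
t: 6.15
tool_pos: [638.5, -21.5, 111.6]
tool_rot: [0.693, 0.721, -0.002, 0.001]
contact_force: [-1.4, 0.0, 0.6]
gripper_width: 42.7
```

jog_arm([
  [0,0,0,0,0.5],
  [0,0,0,0,0.5],
  [0,0,0,0,0.5],
  [0,0,0.1,0,0.5],
  [0,0,0.2,0,0.5],
  [0,0,0.3,0,0.5],
  [0,0,0.3,0,0.5],
  [-0.1,-0.1,0.3,-0.05,0.8],
  [-0.2,-0.2,0.3,-0.15,0.9],
  [-0.3,-0.3,0.3,-0.22,0.9],
])

```text
t: 7.15
tool_pos: [546.9, -112.5, 201.0]
tool_rot: [0.808, 0.589, -0.002, 0.0]
contact_force: [-0.1, 0.1, 1.2]
gripper_width: 76.7
```

```bash
python3 - <<'E'
from h import *
p,d=shot('scene','s2'); S=cloud('scene',d)
cv2.imwrite('pics/s2c.png',cv2.resize(p[130:300,140:310],None,fx=3.5,fy=3.5,interpolation=cv2.INTER_CUBIC)[:,:,::-1])
E
```

```text
(no output)
```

View pics/s2c.png

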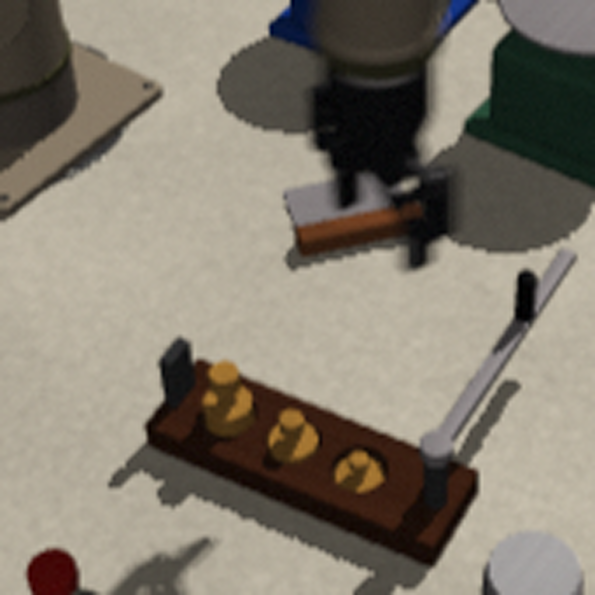

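The bar is open, with the pin now at crop (525,274). The tall weight stays in its pocket at (224,372). I'll check the angle and refine the knob position.

```bash
python3 - <<'E'
from h import *
def ray(n,u,v,z):
    c=get_calibration(n);M=np.linalg.inv(c['world_to_cam']);o=M[:3,3]
    r=M[:3,:3]@[(u-c['cx'])/c['fx'],-(v-c['cy'])/c['fy'],-1];return (o+r*(z-o[2])/r[2]).round(1)
pin=ray('scene',140+525/3.5,130+276/3.5,139);print(pin, 'q',np.radians(187.5)-np.arctan2(pin[1]+171,pin[0]-642))
p,d=shot('top','t2');W=cloud('top',d)
S=cloud('scene',np.load('pics/s2.npz')['d'])
for w in(S,W):
    m=(abs(w[...,0]-458)<25)&(abs(w[...,1]+195)<25)&(w[...,2]>70)&(w[...,2]<90)
    q=w[m];print(len(q),q.mean(0).round(1),np.median(q,0).round(1),q.min(0).round(),q.max(0).round())
    m=(w[...,2]>20)&(w[...,2]<34)&(abs(w[...,0]-529)<145)&(abs(w[...,1]+186)<65); print(cv2.minAreaRect(w[m][:,:2].astype(np.float32)))
E
```

```text
[628.3 -23.2 139. ] q 1.6092673033775124
63 [ 458.8 -195.8   78.6] [ 459.5 -196.5   79.2] [ 445. -207.   70.] [ 470. -182.   84.]
((532.3080444335938, -184.4988250732422), (260.155517578125, 84.4873275756836), 7.265566825866699)
29 [ 454.3 -197.2   81.2] [ 455.  -198.2   81.8] [ 444. -206.   75.] [ 467. -188.   85.]
((467.1264953613281, -227.38169860839844), (57.33440017700195, 153.61122131347656), 75.21846008300781)
```

jog_arm([
  [-0.05,-0.05,0,-0.08,0.9],
  [-0.1,-0.1,0,-0.17,0.9],
  [-0.15,-0.15,0,-0.26,0.9],
  [-0.2,-0.2,0,-0.35,0.9],
  [-0.25,-0.25,0,-0.44,0.9],
  [-0.3,-0.278,0,-0.53,0.9],
  [-0.3,-0.278,0,-0.62,0.9],
  [-0.3,-0.278,-0.05,-0.7,0.9],
  [-0.3,-0.278,-0.13,-0.72,0.9],
  [-0.3,-0.278,-0.2,-0.72,0.9],
])

```text
t: 8.25
tool_pos: [454.2, -199.8, 140.4]
tool_rot: [0.998, 0.061, -0.002, -0.002]
contact_force: [0.4, 1.0, 0.5]
gripper_width: 76.6
```

jog_arm([
  [0.009,0.013,0,0,0.9],
  [0.009,0.013,-0.05,0,0.9],
  [0.009,0.013,-0.1,0,0.9],
  [0.009,0.013,-0.15,0,0.9],
  [0.009,0.013,-0.2,0,0.9],
  [0.009,0.013,-0.25,0,0.9],
  [0.009,0.013,-0.28,0,0.9],
  [0.009,0.013,-0.295,0,0.9],
  [0.009,0.013,-0.295,0,0.9],
  [0.009,0.013,-0.295,0,0.9],
])

```text
t: 9.25
tool_pos: [457.4, -196.0, 52.5]
tool_rot: [0.998, 0.061, -0.001, -0.001]
contact_force: [-0.6, 0.1, 0.2]
gripper_width: 77.0
```

```bash
python3 - <<'E'
from h import *
p,d=shot('scene','s3')
cv2.imwrite('pics/s3c.png',cv2.resize(p[180:280,150:260],None,fx=5,fy=5,interpolation=cv2.INTER_CUBIC)[:,:,::-1])
E
```

```text
(no output)
```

View pics/s3c.png

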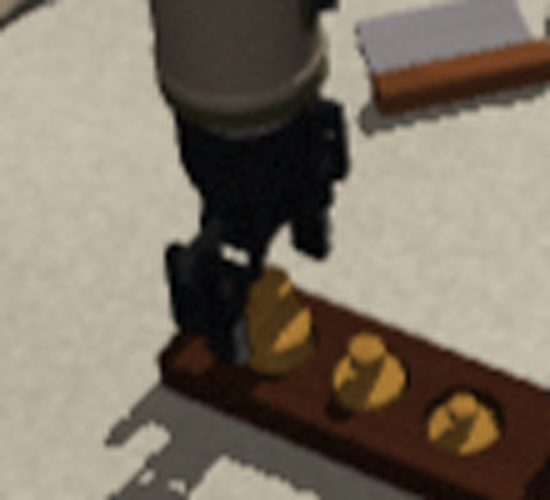

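The knob, at crop (270,275), lies between the near finger (230,310) and the far finger (310,235). Closing.

jog_arm([
  [0,0,0,0,0],
  [0,0,0,0,0],
  [0,0,0,0,0],
  [0,0,0,0,0],
  [0,0,0,0,0],
  [0,0,0,0,0],
  [0,0,0,0,0],
  [0,0,0,0,0],
  [0,0,0,0,0],
  [0,0,0,0,0],
], newtons=60)

```text
t: 10.3
tool_pos: [457.6, -195.8, 52.8]
tool_rot: [0.998, 0.061, -0.001, -0.002]
contact_force: [-2.1, 1.7, 5.8]
gripper_width: 22.9
```

jog_arm([
  [0,0,0.02,0,0],
  [0,0,0.05,0,0],
  [0,0,0.1,0,0],
  [0,0,0.17,0,0],
  [0,0,0.25,0,0],
  [0,0,0.35,0,0],
  [0,0,0.45,0,0],
  [0,0,0.55,0,0],
  [0,0,0.62,0,0],
  [0,0,0.65,0,0],
])

```text
t: 11.3
tool_pos: [458.0, -196.6, 250.2]
tool_rot: [0.998, 0.061, 0.001, -0.002]
contact_force: [0.9, 0.0, -5.6]
gripper_width: 23.4
```

```bash
python3 - <<'E'
from h import *
p,d=shot('scene','s4')
cv2.imwrite('pics/s4c.png',cv2.resize(p[110:280,120:290],None,fx=3.5,fy=3.5,interpolation=cv2.INTER_CUBIC)[:,:,::-1])
E
```

```text
(no output)
```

View pics/s4c.png

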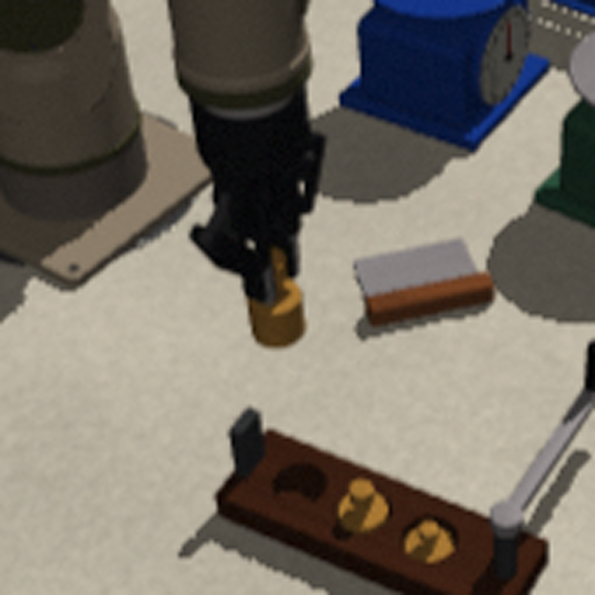

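jog_arm([
  [0.01,0.04,0,0.03,0],
  [0.03,0.11,0.01,0.06,0],
  [0.05,0.2,0.01,0.1,0],
  [0.07,0.3,0.01,0.15,0],
  [0.09,0.41,0.01,0.2,0],
  [0.1,0.52,0.01,0.25,0],
  [0.11,0.63,0.01,0.3,0],
  [0.12,0.73,0.01,0.35,0],
  [0.13,0.81,0.01,0.38,0],
  [0.14,0.86,0.01,0.4,0],
])

```text
t: 12.35
tool_pos: [500.1, 64.5, 252.8]
tool_rot: [0.93, 0.369, -0.001, -0.002]
contact_force: [0.4, 0.0, -4.7]
gripper_width: 23.0
```

jog_arm([
  [0.0,0.04,0,0.03,0],
  [-0.01,0.1,0.0,0.06,0],
  [-0.02,0.19,0.0,0.1,0],
  [-0.02,0.29,0.0,0.15,0],
  [-0.03,0.4,0.0,0.2,0],
  [-0.03,0.51,0.0,0.22,0],
  [-0.03,0.62,0.0,0.22,0],
  [-0.04,0.72,0.0,0.22,0],
  [-0.04,0.8,0.0,0.22,0],
  [-0.04,0.84,0.0,0.22,0],
])

```text
t: 13.35
tool_pos: [486.4, 320.8, 252.1]
tool_rot: [0.851, 0.526, -0.001, -0.002]
contact_force: [0.2, 0.0, -5.5]
gripper_width: 23.3
```

```bash
python3 - <<'E'
from h import *
p,d=shot('scene','s5'); S=cloud('scene',d); s=env.read_state(); print(s['tool_pos'],s['joint_positions'].round(2),s['contact_force'])
cv2.imwrite('pics/s5c.png',cv2.resize(p[40:200,230:390],None,fx=3.5,fy=3.5,interpolation=cv2.INTER_CUBIC)[:,:,::-1])
hs=cv2.cvtColor(p,cv2.COLOR_RGB2HSV)
m=(hs[...,0]>12)&(hs[...,0]<28)&(hs[...,1]>120)&(abs(S[...,0]-487)<70)&(abs(S[...,1]-317)<70)&(S[...,2]>160)
q=S[m];print(len(q),q.min(0),q.max(0),q.mean(0))
E
```

```text
[486.41916714 321.43925672 252.00766326] [-1.23  0.26  0.69  1.58 -0.17  1.37 -0.98] [-1.88077925  2.25166517 -5.05699005]
204 [457.17236521 266.73812818 207.24491002] [530.26409579 336.02807016 585.90228509] [489.84637709 309.65258332 258.63505456]
```

View pics/s5c.png

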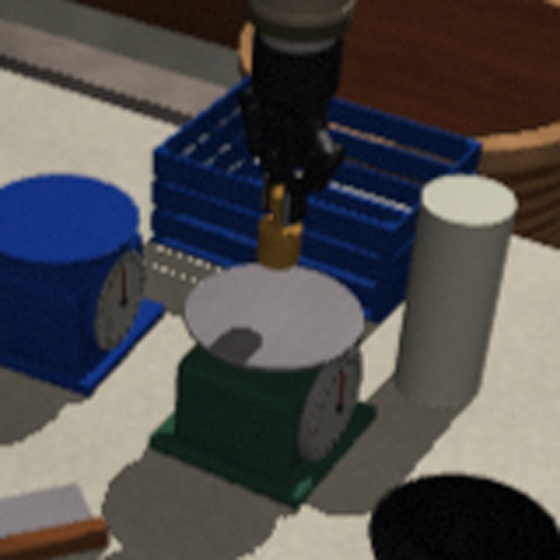

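The weight is upright over the green pan, with its underside at about 207 mm. Lowering to just above the pan.

jog_arm([
  [0,-0.013,-0.02,0,0],
  [0,-0.013,-0.05,0,0],
  [0,-0.013,-0.08,0,0],
  [0,-0.013,-0.11,0,0],
  [0,-0.013,-0.135,0,0],
  [0,-0.013,-0.155,0,0],
  [0,-0.013,-0.165,0,0],
  [0,-0.013,-0.17,0,0],
  [0,-0.013,-0.17,0,0],
  [0,-0.013,-0.17,0,0],
])

```text
t: 14.4
tool_pos: [486.6, 317.7, 201.3]
tool_rot: [0.851, 0.526, -0.001, -0.002]
contact_force: [0.4, -0.3, -5.4]
gripper_width: 23.3
```

jog_arm([
  [0,0,-0.003,0,0],
  [0,0,-0.007,0,0],
  [0,0,-0.011,0,0],
  [0,0,-0.015,0,0],
  [0,0,-0.019,0,0],
  [0,0,-0.023,0,0],
  [0,0,-0.027,0,0],
  [0,0,-0.03,0,0],
  [0,0,-0.033,0,0],
  [0,0,-0.033,0,0],
])

```text
t: 15.4
tool_pos: [486.6, 317.7, 191.4]
tool_rot: [0.851, 0.526, -0.001, -0.002]
contact_force: [-0.6, 0.9, -4.5]
gripper_width: 23.3
```

jog_arm([
  [0,0,-0.003,0,0],
  [0,0,-0.006,0,0],
  [0,0,-0.009,0,0],
  [0,0,-0.012,0,0],
  [0,0,-0.015,0,0],
  [0,0,-0.018,0,0],
  [0,0,-0.021,0,0],
  [0,0,-0.022,0,0],
  [0,0,-0.022,0,0],
  [0,0,-0.022,0,0],
])

```text
t: 16.4
tool_pos: [486.6, 317.7, 184.8]
tool_rot: [0.851, 0.526, -0.001, -0.002]
contact_force: [-0.9, 0.3, -1.9]
gripper_width: 23.2
```

jog_arm([
  [0,0,-0.003,0,0],
  [0,0,-0.006,0,0],
  [0,0,-0.009,0,0],
  [0,0,-0.012,0,0],
  [0,0,-0.015,0,0],
  [0,0,-0.018,0,0],
  [0,0,-0.02,0,0],
  [0,0,-0.02,0,0],
  [0,0,-0.02,0,0],
  [0,0,-0.02,0,0],
])

```text
t: 17.4
tool_pos: [486.6, 317.7, 178.9]
tool_rot: [0.851, 0.526, -0.001, -0.002]
contact_force: [-1.1, -0.0, 0.4]
gripper_width: 23.0
```

```bash
python3 - <<'E'
from h import *
f=[]
for i in range(4):
    p,d=shot('scene','s6'); f.append(env.read_state()['contact_force'])
print(np.mean(f,0))
S=cloud('scene',d)
m=(np.hypot(S[...,0]-487,S[...,1]-317)<84)&(np.hypot(S[...,0]-487,S[...,1]-317)>45)&(abs(S[...,2]-140)<12)
print('pan z',np.median(S[m][:,2]),'tcp',env.read_state()['tool_pos'])
cv2.imwrite('pics/s6c.png',cv2.resize(p[40:180,240:380],None,fx=4,fy=4,interpolation=cv2.INTER_CUBIC)[:,:,::-1])
E
```

```text
[-0.82474601  0.40740285 -0.1891413 ]
pan z 134.70457887218106 tcp [486.57001631 317.71608637 178.81906615]
```

View pics/s6c.png

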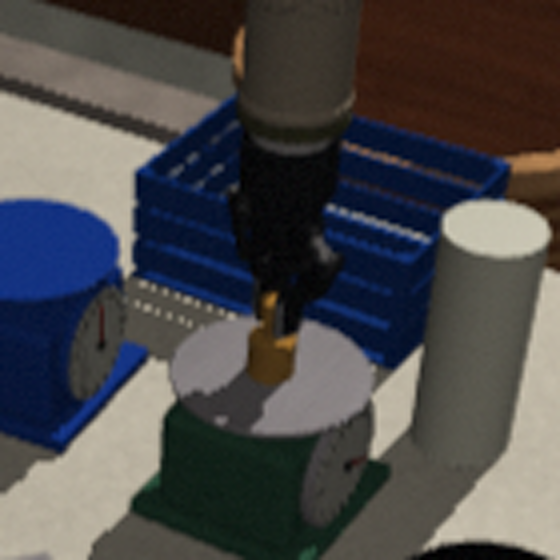

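The weight sits on the pan at (272,355). The pan has sunk about 13 mm and the wrist force is near zero, so I release and then retract.

jog_arm([
  [0,0,0,0,0.32],
  [0,0,0,0,0.36],
  [0,0,0,0,0.42],
  [0,0,0,0,0.5],
  [0,0,0,0,0.6],
  [0,0,0,0,0.7],
  [0,0,0,0,0.8],
  [0,0,0,0,0.85],
  [0,0,0,0,0.85],
  [0,0,0,0,0.85],
])

```text
t: 18.6
tool_pos: [486.6, 317.7, 178.8]
tool_rot: [0.85, 0.526, -0.001, -0.002]
contact_force: [0.9, 1.1, 0.6]
gripper_width: 72.1
```

jog_arm([
  [0,0,0.02,0,0.85],
  [0,0,0.05,0,0.85],
  [0,0,0.1,0,0.85],
  [0,0,0.15,0,0.85],
  [0,0,0.22,0,0.85],
  [0,0,0.3,0,0.85],
  [0,0,0.4,0,0.85],
  [0,0,0.5,0,0.85],
  [0,0,0.5,0,0.85],
  [0,0,0.5,0,0.85],
])

```text
t: 19.6
tool_pos: [486.9, 317.8, 330.2]
tool_rot: [0.851, 0.526, 0.0, -0.002]
contact_force: [-0.5, -0.0, -0.0]
gripper_width: 72.3
```

```bash
python3 - <<'E'
from h import *
p,d=shot('scene','s7'); S=cloud('scene',d)
r=np.hypot(S[...,0]-487,S[...,1]-317)
print('pan z',np.median(S[(r<84)&(r>45)&(abs(S[...,2]-140)<12)][:,2]))
q=S[(r<35)&(abs(S[...,2]-207)<8)];print('knob',q.mean(0),len(q)); print(env.read_state()['tool_pos'],env.read_state()['contact_force'])
cv2.imwrite('pics/s7c.png',cv2.resize(p[40:300,140:400],None,fx=2.3,fy=2.3,interpolation=cv2.INTER_CUBIC)[:,:,::-1])
E
```

```text
pan z 135.21243574642415
knob [487.4483674  315.59231886 205.09283801] 42
[486.50037605 317.64911843 329.0919241 ] [-0.2053355   0.23988209 -0.90434643]
```

View pics/s7c.png

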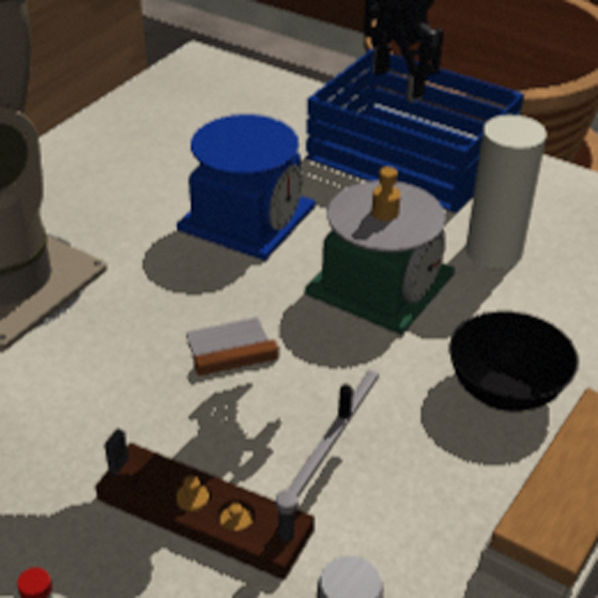

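The tall weight stands upright at the pan's middle (386,195). The bar is open (345,400), the two other weights are in their pockets (193,493 and 235,517), and the gripper is clear.

```bash
python3 -c "
from plant import env
print(env.finish_job())"
```

```text
the job is handed in; nothing more can be done
None
```

The job is done and handed in at about 20 s of the 58 s allowed; no verdict was reported. I swung the hold-down bar open by its pin, plucked the tall weight by its knob, and stood it on the green scale's pan. I released it only once the wrist force was near zero, so the pan sank gently.

**Last checks:**
- **Bar:** measured at about 1.61 rad after the swing, and still open in the last picture.
- **Tall weight:** looks upright, with its knob at (487, 316) against a pan centre of about (487, 317).
- **Pan:** about 13 mm down, with its top at 135 mm. The deepest reading I took was 13.3 mm, well short of the 25 mm limit.
- **Everything else:** the two other weights are in their pockets, and the bystanders I could see looked unmoved. I judged these from the picture only. The bottles were mostly out of the last crop, but the arm never went near them.
- **Gripper:** well clear of everything, with the TCP at about 329 mm.

**Disagreements:** the gripper read 23 mm on the 25 mm knob, but the grip held. The two cameras differed by a few millimetres on the pin and knob, within what the moves allowed for.

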